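# Swap a steering knuckle's dummy pin for the kingpin and hold it through both bushings

### The arm

A 7-joint arm with a two-finger parallel gripper is mounted at the origin on the work surface. World frame = base frame: x ahead of the robot, y to its left, z up, the work surface at z = 0. Lengths are in m, angles in rad, forces in N, time in s.
With the tool pointing down it reaches from about 0.4 to 0.75 m from the base axis. Payload 19.5 kg.
Tool frame: the origin (TCP) lies on the centre line of the jaws, within the pads' length; the fingertips stand 22 mm ahead of it and the grasp point (between the pads) lies 3 mm ahead of it; z points along the fingers, y is the line along which they close (so a half turn about z gives the same grasp; the last joint's range is limited). The gripper opens to 85 mm and grips with 20 to 120 N. Pads are 22 mm wide; open, the fingers measure 114 mm over their backs; the gripper's body (76 mm by 85 mm) begins 54 mm behind the grasp point. The pads swing forward as they close: fully open they stand 13 mm farther back than shut.
Start: joints at [-1.163, 0.707, -0.028, 1.485, 0.022, 0.951, -0.075], TCP at [0.25, 0.518, 0.253] pointing down, gripper open.
Joint ranges: [-2.71, 2.71], [-0.32, 2.16], [-1.57, 1.52], [0, 2.45], [-1.46, 4.6], [0, 2.02], [-2.83, 2.83]. Speed limits (rad/s): [1.89, 1.89, 2.57, 2.57, 3.01, 3.01, 3.01].

### API

Orientations are given as [roll, pitch, yaw] about the fixed x, y, z axes, in that order (R = Rz(yaw) Ry(pitch) Rx(roll)).
In Python, from workcell import get_obs, optics, ticket gives the robot as it stands.
- The arm moves only by the tool step_arm, never from a script. Its argument "commands" is a list of rows, each a list of 7 numbers: the shift along the tool's x, y, z in units of 25 mm (1.0 is 25 mm), then the turn, a rotation vector about the tool's x, y, z in degrees, then the opening, from 0 (shut) to 1 (fully open). A call has 1 to 12 rows; each row is the pose to reach, as a shift and turn from the pose commanded when the call began, along the tool's axes at that moment; what a row does not reach only later rows make up. A row lasts 1/12 s, in which the tool goes at most 41.7 mm and 7.16 degrees, less where a joint would pass 70% of its speed; a pose out of reach is approached as far as the arm can. A call with a gripper value outside its range is refused whole. The fingers move at their own pace and stop on an object; "force" is the grip in N (left out, the last holds). Time passes only in rows, so rows that repeat a pose let the fingers close. It gives the time, the measured TCP pose, the force, the opening and the grip force at its end, in the units of the state.
- get_obs(): the state, without advancing time (a new reading comes with each control period).
- optics.get_image(name): name is "scene" or "top" or "wrist"; returns a dict with "img" (480x640x3 uint8, red, green, blue), "depth" (480x640 float32, m along the optical axis (not along the pixel's ray), 0 where there is no reading), "camera_matrix" (3x3 intrinsics, pixels), "distortion" ([k1, k2, p1, p2, k3] as OpenCV has them; the pictures are not rectified), "xyz" and "orientation" of the camera in the world; the wrist camera has in their place "hand_eye" (4x4, takes a point from camera to tool coordinates, whose origin is the TCP and whose axes are the flange's). Camera axes: x right, y up, looking along -z (the intrinsics and any distortion apply to the point x, -y, -z); pixel columns grow to the right and rows downward; lengths in m; the calibration is good to about 2 mm. A picture is of the moment at which its call begins: read the wrist's pose just before it.
- ticket.sign_off(): hands the job in; it is judged then, once.
The state is a dict: "t": time; "qpos": joint angles; "joint_vel": joint speeds; "effort": joint torques, N m; "tcp_pos": TCP position; "orientation": TCP orientation; "ft_force": force on the tool from outside, world axes, zero at the start; "ft_torque": the same for the moment, N m; "gripper_width": opening from 0.0 (shut) to 1.0 (fully open); "finger_force": force on a finger pad.
Only numpy, scipy, OpenCV 4.12 (cv2) and the standard library are available. Lean on these libraries where they do the work, as an engineer would, in place of code of your own. Each camera call takes 0.05 s, during which the arm holds its last target. There are 200 camera calls.

### The job

Pull the red dummy pin up out of the steering knuckle and stand it, head up, in the yellow holder cup. Then take the long steel kingpin from the wooden rack and thread it from above through the knuckle's upper bushing and on through the lower one, until its foot sticks out clearly below the lower bushing but hangs clear of the base plate. Finish while still holding the kingpin there in the gripper (let go, it would fall through), and leave the short brass pin standing where it is in the rack.

Things in the scene. Friction and masses are not known exactly. Their poses are not given: they have to be found in the camera images.
- knuckle: C-shaped steel steering knuckle, fixed upright on a blue base plate (170 x 110 mm, top 12 mm above the bench). Two brass bushings share one vertical axis: lower 60 to 80 mm, upper 120 to 140 mm above the bench, open between and below. Column 54 to 78 mm from the axis on the -x side, stub axle to 122 mm; highest point 140 mm. Origin: bore axis at bench level; z up
- upper_bushing (a point): centre of the upper bushing's mouth, 140 mm above the bench. Each bushing: 20 mm tall through bore 19 mm in diameter, mouth flared to about 24 mm over its top 8 mm, 36 mm outside
- lower_bushing (a point): centre of the lower bushing's mouth, 80 mm above the bench; its underside is at 60 mm, 48 mm above the base plate
- dummy_pin: loose red plastic pin, about 70 g, 150 mm long: shank 14 mm in diameter and 110 mm long with chamfered foot, then a cylindrical head 30 mm in diameter and 40 mm tall. It starts in both bushings, its head resting on the upper one (head 140 to 180 mm above the bench). Origin: centre of its foot; z along it to the head
- dummy_foot (a point): centre of the dummy pin's foot
- dummy_head (a point): on the dummy pin's axis, in the middle of its head (20 mm below its top, 130 mm above its foot)
- holder_cup: yellow round cup fixed to the bench, outside 52 mm, inside 40 mm in diameter, 85 mm tall, inner floor 5 mm above the bench, on a 90 mm foot disc. It may stand on the robot's left or right, the rack on the other side. Origin: centre of its underside; z up
- cup_mouth (a point): centre of the cup's mouth, 85 mm above the bench
- pin_rack: wooden rack fixed to the bench, 70 x 140 x 50 mm, with two blind holes 18 mm wide and 40 mm deep, 35 mm either side of its centre along its y axis; one holds the kingpin, the other the brass pin, either way round. Origin: centre of its underside; z up
- kingpin: loose bright steel headless rod, 16 mm in diameter, 160 mm long, about 250 g, chamfered foot (10 mm across, over 6 mm). It stands in the rack, its top 170 mm above the bench. Held by its top 40 mm it hangs through both bushings with the gripper clear above the knuckle. Origin: centre of its foot; z along it to the top
- kingpin_foot (a point): centre of the kingpin's foot
- kingpin_top (a point): centre of the kingpin's top end
- brass_pin: loose brass pin, 16 mm in diameter, 90 mm long, too short for the knuckle; it stands in the other hole of the rack, its top 100 mm above the bench, and stays there. Origin: centre of its foot
Not all that is in view belongs to the job. Several things look just like the holder_cup: the one meant starts farthest from the robot's base.

How it is judged:
On the way, in this order (a step that is already met when the one before it is completed fails the run):
1. the dummy pin stands head up in the holder cup, released (horizontal distance between dummy_foot and holder_cup below 0.018 m and z of dummy_foot in the frame of holder_cup below 0.02 m and z of dummy_head in the frame of holder_cup above 0.1 m and angle between dummy_pin's own z axis and vertical below 0.42 rad and contact force between the fingers and dummy_pin below 0.1 N and linear speed of dummy_pin below 0.05 m/s), for 0.2 s.
2. the kingpin's foot has come down through the upper bushing and is still above the lower one (horizontal distance between kingpin_foot and knuckle below 0.012 m and z of kingpin_foot in the frame of knuckle between 0.07 and 0.125 m and angle between kingpin's own z axis and vertical below 0.15 rad), for 0.02 s.
At the end, for the whole second after the job is handed in: Kingpin held still, upright (0.08 rad) and gripped (over 2 N) through both bushings: foot within 6 mm, top within 10 mm of the bore axis, foot 15 to 56 mm above the bench. Dummy pin at rest in the cup, head up, released: foot within 18 mm of its axis and under 20 mm up, lean under 0.42 rad (all of step 1 and z of kingpin_foot in the frame of knuckle between 0.015 and 0.056 m and horizontal distance between kingpin_foot and knuckle below 0.006 m and horizontal distance between kingpin_top and knuckle below 0.01 m and angle between kingpin's own z axis and vertical below 0.08 rad and contact force between the fingers and kingpin above 2 N and linear speed of kingpin below 0.03 m/s); the arm keeps its last pose, push and grip.
It fails at once if the brass pin is moved by more than 25 mm (distance of brass_pin from where it was at the start of the episode above 0.025 m).
It also fails if it takes over 64 s, if anything falls off the work surface, if the arm or the gripper's body presses on something with over 40 N, if the wrist force passes 120 N, or if a joint passes its speed limit or range.

## Working session

There is one attempt and no reset: what is moved stays moved. The work goes in short steps, Python scripts to look and compute and a tool call to move; the robot and the scene stay as the last step left them, time stands still between calls to the robot, and variables do not carry over. Pictures are saved under pics/ and viewed, at most 10 in all, crops included, and the job is handed in when it is done.

Besides the shell and the picture viewer there is one more tool, called after "Request:" as name(argument=value, ...), one argument or row to a line, values as JSON. step_arm: Moves the arm, as the interface text tells. Its arguments: {"type":"object","properties":{"commands":{"type":"array"},"force":{"type":"number"}},"required":["commands"]}

```bash
mkdir -p pics
cat > h.py <<'E'
import numpy as np, cv2
from scipy.spatial.transform import Rotation as R
from workcell import get_obs, optics, ticket
def look(name):
    o=get_obs(); d=optics.get_image(name)
    if 'hand_eye' in d:
        T=np.eye(4);T[:3,:3]=R.from_euler('xyz',o['orientation']).as_matrix();T[:3,3]=o['tcp_pos'];d['T']=T@np.array(d['hand_eye'])
    else:
        T=np.eye(4);q=np.array(d['orientation'])
        T[:3,:3]=q if q.shape==(3,3) else (R.from_euler('xyz',q).as_matrix() if q.size==3 else R.from_quat(q).as_matrix())
        T[:3,3]=d['xyz'];d['T']=T
    return d
def cloud(d):
    h,w=d['depth'].shape
    u,v=np.meshgrid(np.arange(w),np.arange(h))
    n=cv2.undistortPoints(np.stack([u,v],-1).reshape(-1,1,2).astype(float),np.array(d['camera_matrix']),np.array(d['distortion'])).reshape(h,w,2)
    z=d['depth']
    P=np.stack([n[...,0]*z,-n[...,1]*z,-z],-1)@d['T'][:3,:3].T+d['T'][:3,3]
    P[z<=0]=np.nan
    return P
def save(name,d,crop=None,s=1):
    im=d['img'][...,::-1]
    if crop: x0,y0,x1,y1=crop; im=im[y0:y1,x0:x1]
    cv2.imwrite('pics/'+name,cv2.resize(im,None,fx=s,fy=s,interpolation=cv2.INTER_CUBIC))
E
python3 - <<'E'
from h import *
print(get_obs())
ds={n:look(n) for n in('scene','top','wrist')}
for n,d in ds.items():
    save(n+'0.png',d); print(n,d['T'].round(3).tolist(),d['camera_matrix'],d['distortion'],d.get('orientation'))
    np.savez(n+'0.npz',img=d['img'],P=cloud(d))
E
```

```text
{'t': 0.0, 'qpos': array([-1.16272555,  0.70708663, -0.02761607,  1.48500283,  0.02201256,
        0.95094479, -0.07548882]), 'joint_vel': array([-4.37391596e-05,  2.13079680e-04,  7.30986210e-04, -1.73029288e-03,
       -5.16825534e-04, -1.91475661e-03,  7.32761206e-04]), 'effort': array([-6.36050354e-04, -8.83211589e+01,  1.23426005e+00, -2.36168915e+01,
        1.68301980e-02,  6.44452055e-03, -7.72536305e-05]), 'tcp_pos': array([0.24987994, 0.51758265, 0.25283597]), 'orientation': array([-3.14045504e+00,  4.96481245e-05,  2.69183986e+00]), 'ft_force': array([-0.40978795, -0.84209566,  0.34904385]), 'ft_torque': array([0.01686883, 0.01573456, 0.02358004]), 'finger_force': 0.0, 'gripper_width': 0.999018341138342}
scene [[0.832, -0.415, 0.367, 0.824], [0.554, 0.63, -0.544, -0.546], [-0.005, 0.656, 0.754, 0.897], [0.0, 0.0, 0.0, 1.0]] [[552.78672131   0.         321.20963485]
 [  0.         552.78672131 236.2353393 ]
 [  0.           0.           1.        ]] [0.01767865 0.         0.         0.         0.        ] [0.71616064 0.00492789 0.58754692]
top [[0.006, 0.995, -0.102, 0.361], [-1.0, 0.007, 0.005, 0.016], [0.006, 0.102, 0.995, 1.154], [0.0, 0.0, 0.0, 1.0]] [[450.30534221   0.         320.24824329]
 [  0.         450.30534221 241.21474271]
 [  0.           0.           1.        ]] [0.03287611 0.         0.         0.         0.        ] [ 0.10194911 -0.00591633 -1.56460582]
wrist [[0.435, -0.854, -0.285, 0.178], [0.9, 0.413, 0.139, 0.553], [-0.001, -0.317, 0.949, 0.372], [0.0, 0.0, 0.0, 1.0]] [[344.6422251    0.         325.60017696]
 [  0.         344.6422251  243.00359289]
 [  0.           0.           1.        ]] [0.01547227 0.         0.         0.         0.        ] None
```

View pics/scene0.png

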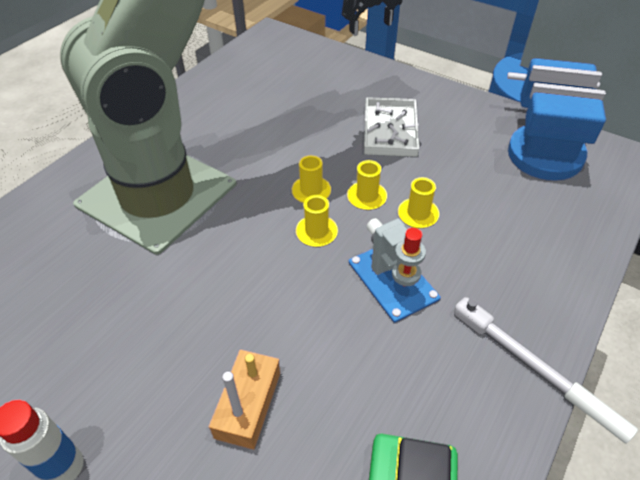

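View pics/top0.png

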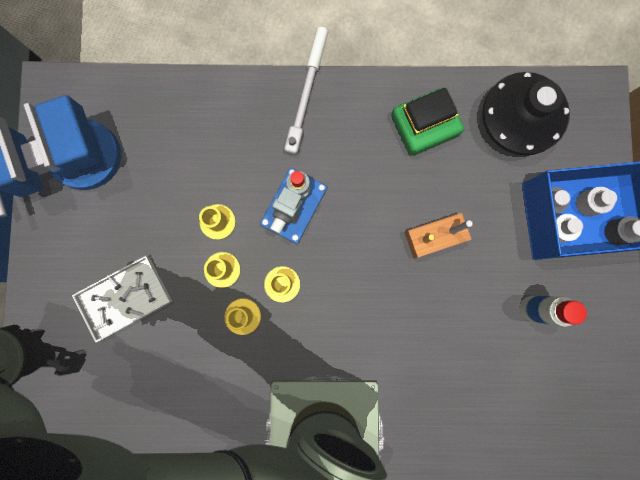

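The scene and top pictures show these candidates:
- **Cups** (top image): (217,221), (222,269), (282,284) and (242,316). The base is near (325,430), so the farthest is (217,221), which is (421,200) in the scene image.
- **Red objects**: the dummy head at top (297,180) / scene (413,238), and the bottle cap at top (572,312), which is not it.
- **Rods in the rack**: steel at scene (230,380), brass at scene (250,362).

Next I'll measure positions from the depth clouds of both views.

Run:
```python
from h import *
for n in('scene','top'):
    d=np.load(n+'0.npz');im=d['img'];P=d['P']
    hsv=cv2.cvtColor(im,cv2.COLOR_RGB2HSV);H,S,V=[hsv[...,i].astype(int) for i in range(3)]
    def comps(m,name,a=30):
        k,l,st,c=cv2.connectedComponentsWithStats(m.astype(np.uint8))
        for i in range(1,k):
            if st[i,4]>=a:
                p=P[l==i];p=p[~np.isnan(p[:,0])]
                if len(p)<10: continue
                zt=np.percentile(p[:,2],98);q=p[p[:,2]>zt-.006]
                c2=(q.min(0)+q.max(0))/2
                print(n,name,c[i].round(),st[i,4],'top z %.3f'%zt,'mean',q.mean(0).round(4),'mid',c2.round(4),'ext',np.ptp(q,0).round(3), 'r %.3f'%np.hypot(*c2[:2]))
    comps((H>=24)&(H<=33)&(S>180)&(V>100),'yel',100)
    comps(((H<5)|(H>174))&(S>170)&(V>80),'red')
    comps((H>=6)&(H<=17)&(S>120)&(V>80),'wood',100)
    comps((H>=100)&(H<=116)&(S>150)&(V>80),'blue',300)
    # rack things above wood
    X=P
    m=(P[...,0]>.3)&(P[...,0]<.75)&(P[...,1]<-.12)&(P[...,1]>-.4)&(P[...,2]>.06)&(P[...,2]<.2)
    comps(m,'tall',5)
    m=(P[...,0]>.3)&(P[...,0]<.75)&(P[...,1]<.3)&(P[...,1]>-.05)&(P[...,2]>.128)&(P[...,2]<.15)
    comps(m,'bush',5)
```

```text
scene yel [314. 204.] 2518 top z 0.085 mean [0.3355 0.1498 0.0827] mid [0.3316 0.1561 0.0832] ext [0.13  0.15  0.009] r 0.367
scene yel [367. 187.] 1254 top z 0.085 mean [0.4069 0.2594 0.0826] mid [0.4072 0.2599 0.0829] ext [0.05  0.054 0.008] r 0.483
scene yel [419. 205.] 1327 top z 0.085 mean [0.5307 0.273  0.0824] mid [0.5309 0.2745 0.0836] ext [0.049 0.052 0.01 ] r 0.598
scene red [412. 240.] 323 top z 0.181 mean [0.6047 0.0633 0.1786] mid [0.6047 0.0645 0.1797] ext [0.027 0.029 0.009] r 0.608
scene red [407. 270.] 36 top z 0.093 mean [0.606  0.0595 0.091 ] mid [0.606  0.0605 0.0907] ext [0.008 0.006 0.005] r 0.609
scene red [ 17. 421.] 1247 top z 0.193 mean [ 0.3171 -0.521   0.1907] mid [ 0.3157 -0.5226  0.1908] ext [0.047 0.045 0.007] r 0.611
scene wood [247. 402.] 3606 top z 0.052 mean [ 0.5001 -0.2873  0.0494] mid [ 0.4953 -0.2822  0.1021] ext [0.109 0.152 0.112] r 0.570
scene blue [327.  11.] 805 top z -0.435 mean [-0.6318  1.7667 -0.4338] mid [-0.6482  1.7698 -0.4313] ext [0.086 0.04  0.018] r 1.885
scene blue [545. 109.] 8730 top z 0.172 mean [0.6992 0.6156 0.1695] mid [0.
[... 1660 characters left out ...]
7] mid [ 0.5454 -0.6167  0.1293] ext [0.219 0.212 0.01 ] r 0.823
top blue [305. 213.] 719 top z 0.016 mean [0.5506 0.0504 0.0121] mid [0.5557 0.056  0.0136] ext [0.161 0.114 0.007] r 0.559
top tall [418. 130.] 37 top z 0.092 mean [ 0.7486 -0.2293  0.0896] mid [ 0.7484 -0.2294  0.0902] ext [0.002 0.017 0.007] r 0.783
top tall [461. 227.] 143 top z 0.171 mean [ 0.503  -0.3147  0.1687] mid [ 0.5025 -0.3149  0.1694] ext [0.013 0.013 0.007] r 0.593
top tall [429. 238.] 59 top z 0.103 mean [ 0.4803 -0.2493  0.0999] mid [ 0.4807 -0.2501  0.1006] ext [0.015 0.015 0.006] r 0.542
top bush [291. 196.] 744 top z 0.140 mean [0.572  0.078  0.1365] mid [0.5743 0.0799 0.1419] ext [0.103 0.08  0.015] r 0.580
```

```bash
cat >> h.py <<'E'
def go(x,y,z,yaw=None):
    "units to send for a TCP target, tool held vertical"
    o=get_obs();Rm=R.from_euler('xyz',o['orientation'])
    t=Rm.inv().apply(np.array([x,y,z])-o['tcp_pos'])/.025
    W=R.from_euler('xyz',[np.pi,0,o['orientation'][2] if yaw is None else yaw])
    print('t',o['t'],'tcp',o['tcp_pos'].round(4),'ori',o['orientation'].round(4),'shift',t.round(2),'turn',np.degrees((Rm.inv()*W).as_rotvec()).round(2))
E
python3 - <<'E'
from h import *
d=np.load('top0.npz')
save('crop.png',dict(img=d['img']),(180,150,340,350),3)
go(.604,.0637,.25)
E
```

```text
t 0.15 tcp [0.2499 0.5176 0.253 ] ori [-3.1408e+00  1.0000e-04  2.6919e+00] shift [-20.65 -10.19   0.13] turn [-0.05  0.   -0.  ]
```

View pics/crop.png

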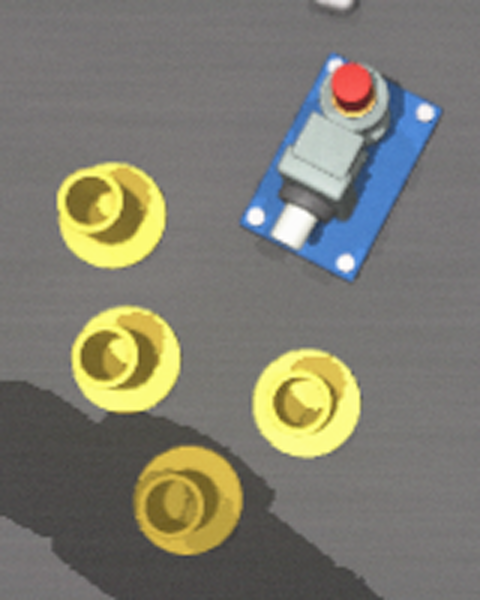

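The crop shows the dummy's red head at (353,87) on the upper bushing. There are four empty cups, and the farthest from the base is the upper-left one, mouth at (92,203).

Request:
step_arm(
  commands=[
    [-20.65,-10.2,0,0,0,0,1],
    [-20.65,-10.2,0,0,0,0,1],
    [-20.65,-10.2,0,0,0,0,1],
    [-20.65,-10.2,0,0,0,0,1],
    [-20.65,-10.2,0,0,0,0,1],
    [-20.65,-10.2,0,0,0,0,1],
    [-20.65,-10.2,0,0,0,0,1],
    [-20.65,-10.2,0,0,0,0,1],
    [-20.65,-10.2,0,0,0,0,1],
    [-20.65,-10.2,0,0,0,0,1],
    [-20.65,-10.2,0,0,0,0,1],
    [-20.65,-10.2,0,0,0,0,1],
  ],
  force=50,
)

```text
t: 1.15
tcp_pos: [0.5583, 0.1214, 0.2533]
orientation: [-3.141, -0.0, 2.692]
ft_force: [0.1, 1.0, 0.6]
gripper_width: 1.001
finger_force: 0.0
```

Run:
```python
from h import *
go(.604,.0637,.25)
d=look('wrist');P=cloud(d);save('w1.png',d);np.savez('w1.npz',img=d['img'],P=P)
hsv=cv2.cvtColor(d['img'],cv2.COLOR_RGB2HSV).astype(int)
m=((hsv[...,0]<5)|(hsv[...,0]>174))&(hsv[...,1]>170)&(hsv[...,2]>80)
p=P[m];p=p[~np.isnan(p[:,0])];zt=np.percentile(p[:,2],95);q=p[p[:,2]>zt-.005];print(zt,q.mean(0),(q.min(0)+q.max(0))/2,np.ptp(q,0),len(q))
m=(hsv[...,0]>23)&(hsv[...,0]<34)&(hsv[...,1]>150)&(P[...,2]>.075)&(P[...,2]<.1)
k,l,st,c=cv2.connectedComponentsWithStats(m.astype(np.uint8))
for i in range(1,k):
    if st[i,4]>60: q=P[l==i];print(c[i],q.mean(0),(q.min(0)+q.max(0))/2,np.ptp(q,0))
```

```text
t 1.15 tcp [0.5583 0.1214 0.2533] ori [-3.1414e+00 -1.0000e-04  2.6916e+00] shift [-2.65 -1.28  0.13] turn [-0.01 -0.01  0.  ]
0.17928880540661832 [0.60356403 0.06599797 0.17828605] [0.6043918  0.06520014 0.17720031] [0.028138   0.02831174 0.00579845] 1312
[172.44628099  13.41322314] [0.36705734 0.08999944 0.07898008] [0.37065321 0.09068271 0.07949983] [0.0245815  0.00532026 0.00887172]
[219.5907173   33.17721519] [0.39246528 0.11418801 0.07898391] [0.38800539 0.11137052 0.07928027] [0.01980106 0.04381673 0.00844739]
[461.47945205 116.2739726 ] [0.52574486 0.25704575 0.07935512] [0.52929686 0.26301083 0.07970499] [0.04772921 0.02456816 0.00933158]
[505.70087977 108.81524927] [0.53570866 0.28992548 0.07941758] [0.53167487 0.28022161 0.0794284 ] [0.04010248 0.03363881 0.00881682]
```

View pics/w1.png

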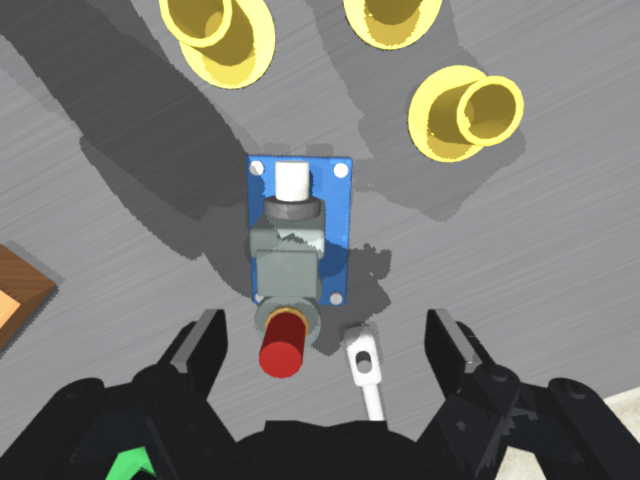

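The wrist picture shows the dummy head at (282,348), with the knuckle running along the image vertical, and the far cup at (490,110). All the views agree, so I'll go over the head and grasp it.

Request:
step_arm(
  commands=[
    [-2.64,-1.25,0,0,0,0,1],
    [-2.64,-1.25,0,0,0,0,1],
    [-2.64,-1.25,0,0,0,0,1],
    [-2.64,-1.25,0,0,0,0,1],
    [-2.64,-1.25,1.2,0,0,0,1],
    [-2.64,-1.25,2.2,0,0,0,1],
    [-2.64,-1.25,3.0,0,0,0,1],
    [-2.64,-1.25,3.4,0,0,0,1],
    [-2.64,-1.25,3.4,0,0,0,1],
    [-2.64,-1.25,3.4,0,0,0,0.6],
    [-2.64,-1.25,3.4,0,0,0,0.3],
    [-2.64,-1.25,3.4,0,0,0,0.15],
  ],
  force=50,
)

```text
t: 2.2
tcp_pos: [0.6037, 0.0668, 0.1695]
orientation: [3.141, 0.001, 2.692]
ft_force: [-0.1, -0.4, 0.3]
gripper_width: 0.606
finger_force: 0.0
```

Request:
step_arm(
  commands=[
    [0,0,0,0,0,0,0.1],
    [0,0,0,0,0,0,0.1],
    [0,0,0,0,0,0,0.1],
    [0,0,0,0,0,0,0.1],
    [0,0,0,0,0,0,0.1],
    [0,0,0,0,0,0,0.1],
  ],
)

```text
t: 2.7
tcp_pos: [0.6035, 0.0667, 0.1691]
orientation: [3.141, 0.001, 2.692]
ft_force: [-1.2, 0.2, 7.8]
gripper_width: 0.338
finger_force: 48.7
```

Request:
step_arm(
  commands=[
    [0,0,-0.4,0,0,0,0.1],
    [0,0,-1.0,0,0,0,0.1],
    [0,0,-1.7,0,0,0,0.1],
    [0,0,-2.4,0,0,0,0.1],
    [0,0,-3.1,0,0,0,0.1],
    [0,0,-3.8,0,0,0,0.1],
    [0,0,-4.5,0,0,0,0.1],
    [0,0,-5.2,0,0,0,0.1],
    [0,0,-5.4,0,0,0,0.1],
    [0,0,-5.4,0,0,0,0.1],
    [0,0,-5.4,0,0,0,0.1],
  ],
)

```text
t: 3.62
tcp_pos: [0.603, 0.0666, 0.3029]
orientation: [-3.141, -0.0, 2.692]
ft_force: [-0.1, 0.7, -1.3]
gripper_width: 0.337
finger_force: 49.3
```

Run:
```python
from h import *
go(.530,.2737,.30)
for n in('wrist','scene'):
    d=look(n);P=cloud(d);save(n+'2.png',d)
    hsv=cv2.cvtColor(d['img'],cv2.COLOR_RGB2HSV).astype(int)
    m=((hsv[...,0]<5)|(hsv[...,0]>174))&(hsv[...,1]>150)&(hsv[...,2]>50)&(P[...,0]>.4)
    p=P[m]
    for a in np.arange(.1,.33,.03):
        q=p[abs(p[:,2]-a)<.012]
        if len(q)>3: print(n,a.round(3),len(q),q.mean(0).round(4))
    print(p[:,2].min(),p[:,2].max())
print(get_obs()['finger_force'],get_obs()['ft_force'])
```

```text
t 3.6167 tcp [0.603  0.0666 0.3029] ori [-3.1412e+00 -4.0000e-04  2.6918e+00] shift [6.23 6.19 0.12] turn [-0.02 -0.02  0.  ]
wrist 0.16 14 [0.6003 0.0678 0.1706]
wrist 0.19 178 [0.6004 0.0676 0.1909]
wrist 0.22 269 [0.6004 0.0675 0.2212]
wrist 0.25 279 [0.6003 0.0676 0.247 ]
wrist 0.28 1047 [0.5946 0.0706 0.2836]
wrist 0.31 5039 [0.6019 0.067  0.3104]
0.16945250844946913 0.3139965049334007
scene 0.19 57 [0.6056 0.0604 0.19  ]
scene 0.22 53 [0.6055 0.0602 0.2202]
scene 0.25 61 [0.6055 0.0604 0.2495]
scene 0.28 82 [0.6113 0.0545 0.2834]
scene 0.31 202 [0.6103 0.0632 0.3096]
0.1692433071245314 0.3369245576673655
49.34084236621857 [ 0.24713983 -0.03556472 -0.67792041]
```

View pics/scene2.png

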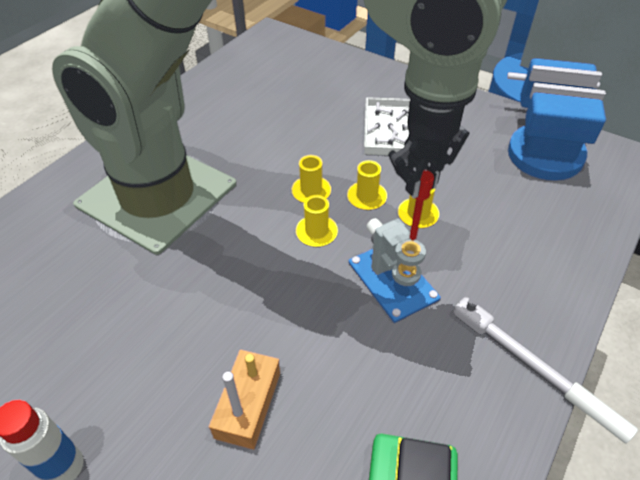

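The dummy hangs upright from the gripper, foot at about (415,238), clear of the bore. Next I'll carry it over the cup.

Request:
step_arm(
  commands=[
    [1.0,1.0,0,0,0,0,0.1],
    [2.1,2.1,0,0,0,0,0.1],
    [3.2,3.2,0,0,0,0,0.1],
    [4.3,4.3,0,0,0,0,0.1],
    [5.3,5.3,0,0,0,0,0.1],
    [6.0,6.0,0,0,0,0,0.1],
    [6.28,6.22,0,0,0,0,0.1],
    [6.28,6.22,0,0,0,0,0.1],
    [6.28,6.22,0,0,0,0,0.1],
    [6.28,6.22,0,0,0,0,0.1],
    [6.28,6.22,0,0,0,0,0.1],
  ],
)

```text
t: 4.63
tcp_pos: [0.5301, 0.2736, 0.3031]
orientation: [-3.141, 0.0, 2.69]
ft_force: [-0.5, -0.2, -0.9]
gripper_width: 0.333
finger_force: 49.5
```

Run:
```python
from h import *
print(get_obs()['tcp_pos'])
for n in('wrist','scene','top'):
    d=look(n);P=cloud(d);np.savez(n+'3.npz',img=d['img'],P=P);save(n+'3.png',d)
    hsv=cv2.cvtColor(d['img'],cv2.COLOR_RGB2HSV).astype(int)
    m=((hsv[...,0]<5)|(hsv[...,0]>174))&(hsv[...,1]>150)&(hsv[...,2]>50)&(P[...,0]>.4)
    p=P[m]
    for a in (.19,.22,.25):
        q=p[abs(p[:,2]-a)<.012]
        if len(q)>3: print(n,a,len(q),q.mean(0).round(4))
    print(n,np.sort(p[:,2])[:3] if len(p) else '')
    m=(hsv[...,0]>20)&(hsv[...,0]<36)&(hsv[...,1]>130)&(P[...,2]>.079)&(P[...,2]<.095)&(np.hypot(P[...,0]-.53,P[...,1]-.274)<.04)
    q=P[m]; 
    if len(q)>20:
        A=np.c_[q[:,:2],np.ones(len(q))];s=np.linalg.lstsq(A,(q[:,:2]**2).sum(1),rcond=None)[0];c=s[:2]/2
        print(n,'cup fit',c,np.sqrt(s[2]+c@c),(q.min(0)+q.max(0))/2,len(q))
    # upper bushing ring
    m=(abs(P[...,2]-.140)<.004)&(np.hypot(P[...,0]-.604,P[...,1]-.065)<.022)
    q=P[m]
    if len(q)>20:
        A=np.c_[q[:,:2],np.ones(len(q))];s=np.linalg.lstsq(A,(q[:,:2]**2).sum(1),rcond=None)[0];c=s[:2]/2
        print(n,'bush fit',c,np.sqrt(s[2]+c@c),(q.min(0)+q.max(0))/2,np.ptp(q,0),len(q))
```

```text
[0.53007037 0.27359459 0.30311955]
wrist 0.19 187 [0.5276 0.2743 0.1902]
wrist 0.22 268 [0.5275 0.2744 0.2205]
wrist 0.25 283 [0.5273 0.2746 0.2471]
wrist [0.17112822 0.17189547 0.17193246]
wrist cup fit [0.52914726 0.27703416] 0.02266123953883503 [0.52992355 0.27682552 0.08178207] 216
wrist bush fit [0.59626795 0.06401871] 0.00817461711367221 [0.59093322 0.06250035 0.13813654] [0.00689891 0.02117868 0.00291822] 61
scene 0.19 47 [0.5326 0.2672 0.1902]
scene 0.22 53 [0.5327 0.2672 0.2205]
scene 0.25 54 [0.5326 0.2672 0.2503]
scene [0.16987494 0.17056939 0.17102809]
scene cup fit [0.53054725 0.2759581 ] 0.02287102694402887 [0.52976859 0.27708449 0.08326884] 183
scene bush fit [0.60444895 0.0650999 ] 0.015208392853355424 [0.60457249 0.06553397 0.13880445] [0.04077339 0.04140961 0.00549296] 156
top [0.176048]
top cup fit [0.52739668 0.27568293] 0.023444726652422494 [0.5273226  0.27575645 0.08461256] 138
top bush fit [0.60332266 0.06387561] 0.015173366083552294 [0.60589257 0.06540243 0.13952044] [0.03860404 0.04127801 0.00702834] 107
```

Request:
step_arm(
  commands=[
    [0.12,0.12,0.5,0,0,0,0.1],
    [0.12,0.12,1.2,0,0,0,0.1],
    [0.12,0.12,2.0,0,0,0,0.1],
    [0.12,0.12,2.8,0,0,0,0.1],
    [0.12,0.12,3.6,0,0,0,0.1],
    [0.12,0.12,4.4,0,0,0,0.1],
    [0.12,0.12,5.0,0,0,0,0.1],
    [0.12,0.12,5.5,0,0,0,0.1],
    [0.12,0.12,5.8,0,0,0,0.1],
    [0.12,0.12,6.1,0,0,0,0.1],
    [0.12,0.12,6.2,0,0,0,0.1],
    [0.12,0.12,6.2,0,0,0,0.1],
  ],
)

```text
t: 5.78
tcp_pos: [0.5281, 0.2789, 0.1481]
orientation: [-3.141, -0.0, 2.692]
ft_force: [0.1, -0.5, -0.2]
gripper_width: 0.339
finger_force: 49.5
```

Request:
step_arm(
  commands=[
    [0,0,0,0,0,0,0.1],
    [0,0,0,0,0,0,0.5],
    [0,0,0,0,0,0,0.8],
    [0,0,0,0,0,0,1],
    [0,0,0,0,0,0,1],
    [0,0,0,0,0,0,1],
    [0,0,0,0,0,0,1],
    [0,0,0,0,0,0,1],
  ],
)

```text
t: 6.45
tcp_pos: [0.5281, 0.2789, 0.1483]
orientation: [-3.142, 0.0, 2.692]
ft_force: [0.2, -0.1, 0.4]
gripper_width: 1.003
finger_force: 0.0
```

Request:
step_arm(
  commands=[
    [0,0,-0.5,0,0,0,1],
    [0,0,-1.5,0,0,0,1],
    [0,0,-2.5,0,0,0,1],
    [0,0,-3.5,0,0,0,1],
    [0,0,-4.5,0,0,0,1],
    [0,0,-5,0,0,0,1],
    [0,0,-5,0,0,0,1],
    [0,0,-5,0,0,0,1],
  ],
)

```text
t: 7.12
tcp_pos: [0.5281, 0.2789, 0.2734]
orientation: [3.141, 0.0, 2.692]
ft_force: [0.3, 0.2, -0.1]
gripper_width: 1.002
finger_force: 0.0
```

Run:
```python
from h import *
go(.504,-.315,.26)
d=look('scene');P=cloud(d);save('scene4.png',d,(240,100,500,320),3)
d=look('wrist');P=cloud(d)
hsv=cv2.cvtColor(d['img'],cv2.COLOR_RGB2HSV).astype(int)
p=P[((hsv[...,0]<5)|(hsv[...,0]>174))&(hsv[...,1]>150)&(hsv[...,2]>50)&(P[...,0]>.4)]
q=p[p[:,2]>p[:,2].max()-.006];print(p[:,2].max(),q.mean(0),(q.min(0)+q.max(0))/2)
```

```text
t 7.1167 tcp [0.5281 0.2789 0.2734] ori [3.1412e+00 4.0000e-04 2.6917e+00] shift [ -9.46 -21.81   0.53] turn [0.02 0.02 0.  ]
0.156135293892953 [0.52981658 0.27765562 0.15337917] [0.53041047 0.27741232 0.15316131]
```

View pics/scene4.png

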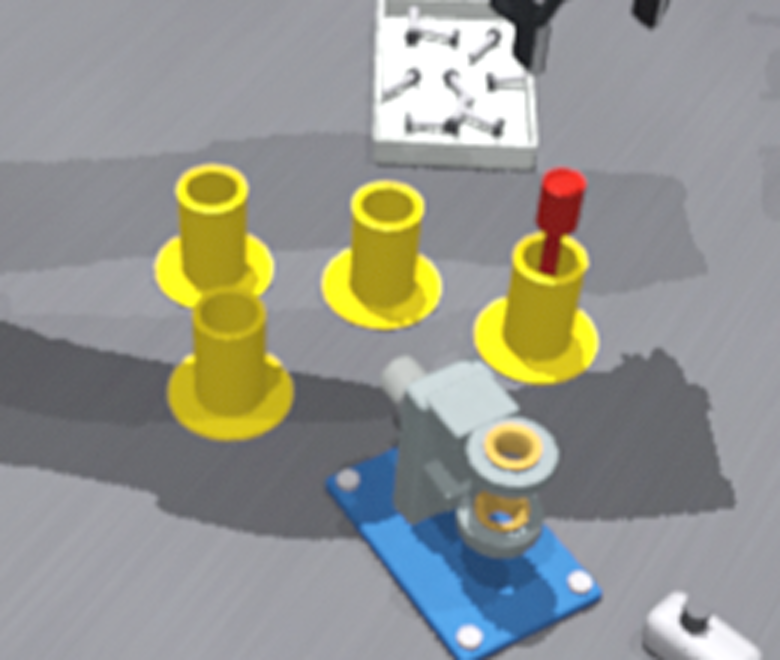

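The crop shows the dummy standing head up in the far cup (head at (562,205)), and its top measures at z = 0.156 m. The knuckle's bushings are now empty, upper mouth at (513,447). On the way to the rack I'll look at the bore with the wrist camera.

Request:
step_arm(
  commands=[
    [-1.2,-1.4,0,0,0,0,1],
    [-2.4,-2.8,0,0,0,0,1],
    [-3.6,-4.2,0,0,0,0,1],
    [-4.6,-5.3,0,0,0,0,1],
    [-5.16,-5.9,0,0,0,0,1],
    [-5.16,-5.9,0,0,0,0,1],
    [-5.16,-5.9,0,0,0,0,1],
    [-5.16,-5.9,0,0,0,0,1],
  ],
)

```text
t: 7.88
tcp_pos: [0.5798, 0.0906, 0.2725]
orientation: [-3.141, -0.001, 2.692]
ft_force: [-0.8, 0.8, -0.1]
gripper_width: 1.001
finger_force: 0.0
```

```bash
cat >> h.py <<'E'
def bore(d,tag,guess=(.604,.065)):
    P=cloud(d);hsv=cv2.cvtColor(d['img'],cv2.COLOR_RGB2HSV).astype(int)
    r=np.hypot(P[...,0]-guess[0],P[...,1]-guess[1])
    for zc,nm in((.14,'up'),(.08,'low')):
        m=(abs(P[...,2]-zc)<.0025)&(r<.025)
        br=(hsv[...,0]>12)&(hsv[...,0]<32)&(hsv[...,1]>90)
        for mm,t in((m,'all'),(m&br,'brass')):
            q=P[mm]
            if len(q)<30: continue
            pts=np.argwhere(mm)[:,::-1].astype(np.float32)
            A=np.c_[q[:,:2],np.ones(len(q))];s=np.linalg.lstsq(A,(q[:,:2]**2).sum(1),rcond=None)[0];c=s[:2]/2
            ce=cv2.minEnclosingCircle(q[:,:2].astype(np.float32))
            print(tag,nm,t,len(q),'z %.4f'%np.median(q[:,2]),'fit',c.round(4),'r %.4f'%np.sqrt(s[2]+c@c),'encl',np.round(ce[0],4),round(ce[1],4),'px',pts.mean(0).round())
E
python3 - <<'E'
from h import *
d=look('wrist');bore(d,'w');save('w5.png',d,(200,180,460,380),3)
for n in('scene','top'): bore(look(n),n)
go(.52,-.25,.27)
E
```

```text
w up all 617 z 0.1385 fit [0.6054 0.0646] r 0.0148 encl [0.6056 0.0643] 0.0175 px [311. 278.]
w up brass 599 z 0.1385 fit [0.6053 0.0647] r 0.0147 encl [0.6056 0.0643] 0.0174 px [311. 278.]
w low all 50 z 0.0787 fit [0.6185 0.0564] r 0.0040 encl [0.6188 0.0562] 0.0075 px [312. 268.]
w low brass 35 z 0.0787 fit [0.6179 0.0567] r 0.0035 encl [0.618  0.0566] 0.0065 px [312. 267.]
scene up all 110 z 0.1391 fit [0.6044 0.0651] r 0.0148 encl [0.602  0.0675] 0.0206 px [411. 248.]
scene up brass 100 z 0.1390 fit [0.6043 0.0647] r 0.0145 encl [0.6037 0.0653] 0.0178 px [410. 248.]
scene low all 70 z 0.0790 fit [0.6049 0.0648] r 0.0147 encl [0.605  0.0669] 0.0192 px [407. 271.]
scene low brass 60 z 0.0791 fit [0.6048 0.0639] r 0.0142 encl [0.6042 0.0647] 0.0172 px [407. 271.]
t 8.0333 tcp [0.5798 0.0911 0.273 ] ori [-3.1415e+00 -6.0000e-04  2.6934e+00] shift [ -3.76 -13.33   0.12] turn [-0.01 -0.03  0.  ]
```

View pics/w5.png

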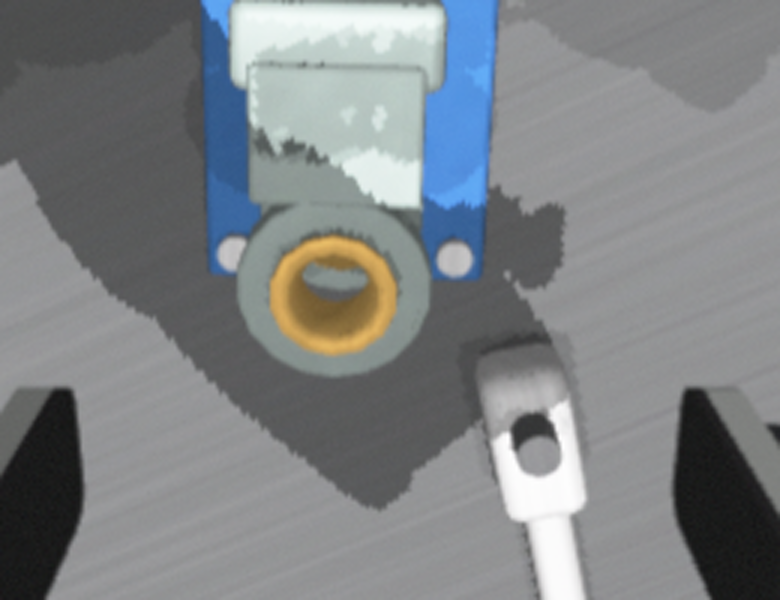

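The wrist crop shows the upper bushing mouth at (333,295). Wrist and scene agree on a bore at about (0.605, 0.065). Now to the rack.

Request:
step_arm(
  commands=[
    [-0.4,-1.4,0,0,0,0,1],
    [-0.8,-2.9,0,0,0,0,1],
    [-1.2,-4.4,0,0,0,0,1],
    [-1.6,-5.9,0,0,0,0,1],
    [-2.0,-7.4,0,0,0,0,1],
    [-2.4,-8.9,0,0,0,0,1],
    [-2.8,-10.4,0,0,0,0,1],
    [-3.2,-11.9,0,0,0,0,1],
    [-3.7,-13.4,0,0,0,0,1],
    [-4.1,-14.9,0,0,0,0,1],
    [-4.34,-15.9,0,0,0,0,1],
    [-4.34,-15.9,0,0,0,0,1],
  ],
)

```text
t: 9.03
tcp_pos: [0.503, -0.3202, 0.2728]
orientation: [-3.139, -0.0, 2.686]
ft_force: [-0.5, -0.6, 0.2]
gripper_width: 1.004
finger_force: 0.0
```

Request:
step_arm(
  commands=[
    [0,0,0,0,0,0,1],
    [0,0,0,0,0,0,1],
    [0,0,0,0,0,0,1],
  ],
)

```text
t: 9.28
tcp_pos: [0.5057, -0.3137, 0.2734]
orientation: [3.141, 0.0, 2.694]
ft_force: [-0.1, 0.1, -1.1]
gripper_width: 0.997
finger_force: 0.0
```

Run:
```python
from h import *
d=look('wrist');P=cloud(d);save('w6.png',d)
r=np.hypot(P[...,0]-.504,P[...,1]+.315)
q=P[(r<.03)&(P[...,2]>.16)&(P[...,2]<.2)]
zt=np.percentile(q[:,2],90);t=q[q[:,2]>zt-.003];print(len(t),zt,t.mean(0),cv2.minEnclosingCircle(t[:,:2].astype(np.float32)))
c=t.mean(0);go(c[0],c[1],.157)
```

```text
370 0.16908655624040664 [ 0.50554803 -0.31602954  0.16819997] ((0.5060877203941345, -0.31632399559020996), 0.0081259086728096)
t 9.3333 tcp [ 0.5056 -0.3138  0.2735] ori [3.1414e+00 1.0000e-04 2.6938e+00] shift [-0.04 -0.08  4.66] turn [0.01 0.   0.  ]
```

View pics/w6.png

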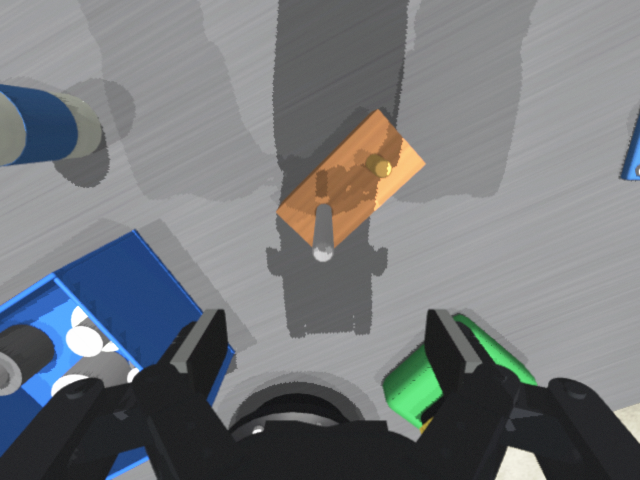

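The wrist picture shows the kingpin top at (322,252), between the fingers, and the brass pin at (380,167). I'll lower and grasp.

Request:
step_arm(
  commands=[
    [-0.04,-0.09,0.8,0,0,0,1],
    [-0.04,-0.09,1.8,0,0,0,1],
    [-0.04,-0.09,2.8,0,0,0,1],
    [-0.04,-0.09,3.6,0,0,0,1],
    [-0.04,-0.09,4.3,0,0,0,1],
    [-0.04,-0.09,4.7,0,0,0,1],
    [-0.04,-0.09,4.8,0,0,0,1],
    [-0.04,-0.09,4.8,0,0,0,1],
    [-0.04,-0.09,4.8,0,0,0,0.6],
    [-0.04,-0.09,4.8,0,0,0,0.3],
    [-0.04,-0.09,4.8,0,0,0,0.1],
    [-0.04,-0.09,4.8,0,0,0,0],
  ],
  force=70,
)

```text
t: 10.33
tcp_pos: [0.5051, -0.3177, 0.1539]
orientation: [-3.141, 0.001, 2.692]
ft_force: [0.3, -0.1, -0.1]
gripper_width: 0.454
finger_force: 0.0
```

Request:
step_arm(
  commands=[
    [0,0,0,0,0,0,0],
    [0,0,0,0,0,0,0],
    [0,0,0,0,0,0,0],
    [0,0,0,0,0,0,0],
    [0,0,0,0,0,0,0],
    [0,0,0,0,0,0,0],
    [0,0,0,0,0,0,0],
  ],
)

```text
t: 10.92
tcp_pos: [0.5053, -0.3174, 0.1537]
orientation: [3.141, 0.001, 2.692]
ft_force: [0.9, 1.5, 6.1]
gripper_width: 0.169
finger_force: 68.2
```

Request:
step_arm(
  commands=[
    [0,0,-0.4,0,0,0,0],
    [0,0,-1.0,0,0,0,0],
    [0,0,-1.8,0,0,0,0],
    [0,0,-2.6,0,0,0,0],
    [0,0,-3.4,0,0,0,0],
    [0,0,-4.2,0,0,0,0],
    [0,0,-5.0,0,0,0,0],
    [0,0,-5.8,0,0,0,0],
    [0,0,-6.4,0,0,0,0],
    [0,0,-6.8,0,0,0,0],
    [0,0,-6.8,0,0,0,0],
    [0,0,-6.8,0,0,0,0],
  ],
)

```text
t: 11.92
tcp_pos: [0.5047, -0.3176, 0.3235]
orientation: [-3.141, 0.0, 2.692]
ft_force: [-0.7, -0.1, -2.7]
gripper_width: 0.17
finger_force: 68.4
```

```bash
cat >> h.py <<'E'
def rod(d,tag,zr=(.17,.31),rad=.008,clr=.025):
    "axis of the held rod: fit a cylinder of known radius to its visible surface"
    from scipy.optimize import least_squares
    P=cloud(d);t=get_obs()['tcp_pos'];cam=d['T'][:3,3]
    m=(np.hypot(P[...,0]-t[0],P[...,1]-t[1])<clr)&(P[...,2]>zr[0])&(P[...,2]<zr[1])
    q=P[m]
    if len(q)<20: print(tag,'few',len(q)); return
    z0=q[:,2].mean()
    def f(p):
        a=q[:,:2]-p[:2]-np.outer(q[:,2]-z0,p[2:]);return np.hypot(*a.T)-rad
    s0=np.r_[q[:,:2].mean(0)+rad*.7*(q.mean(0)-cam)[:2]/np.linalg.norm((q.mean(0)-cam)[:2]),0,0]
    s=least_squares(f,s0,loss='soft_l1',f_scale=.001).x
    zf=np.percentile(q[:,2],.5)
    print(tag,len(q),'zmin %.4f'%zf,'axis at zmin',(s[:2]+(zf-z0)*s[2:]).round(4),'slope',s[2:].round(4),'rms',np.sqrt((f(s)**2).mean()).round(5))
E
python3 - <<'E'
from h import *
print(get_obs()['finger_force'],get_obs()['ft_force'])
go(.605,.0648,.324)
for n in('wrist','scene','top'):
    d=look(n); rod(d,n,zr=(.155,.295))
    P=cloud(d);r=np.hypot(P[...,0]-.4818,P[...,1]+.2495);q=P[(r<.015)&(P[...,2]>.06)&(P[...,2]<.12)]
    if len(q): print(n,'brass',q.mean(0),q[:,2].max())
E
```

```text
68.3865265577333 [-0.72492506 -0.11354374 -2.70319662]
t 11.9167 tcp [ 0.5047 -0.3176  0.3235] ori [-3.1413e+00  2.0000e-04  2.6917e+00] shift [ 3.04 15.52 -0.03] turn [-0.02  0.01 -0.  ]
wrist 1580 zmin 0.1853 axis at zmin [ 0.5056 -0.3176] slope [-0.0038 -0.0021] rms 0.00022
wrist brass [ 0.48148375 -0.25083888  0.09269592] 0.09971587661884251
scene 510 zmin 0.1849 axis at zmin [ 0.5036 -0.3154] slope [ 0.0003 -0.0062] rms 0.00055
scene brass [ 0.48547836 -0.25115743  0.08633818] 0.10119522653201085
top 156 zmin 0.1831 axis at zmin [ 0.5025 -0.3171] slope [0.0013 0.0016] rms 0.00063
top brass [ 0.47966882 -0.24782364  0.08963828] 0.10236836119462311
```

The kingpin hangs vertical with its foot at about 0.18 m, and the brass pin hasn't moved. Carrying it over the bore.

Request:
step_arm(
  commands=[
    [0.2,1.0,0,0,0,0,0],
    [0.5,2.3,0,0,0,0,0],
    [0.7,3.7,0,0,0,0,0],
    [1.0,5.1,0,0,0,0,0],
    [1.3,6.5,0,0,0,0,0],
    [1.6,7.9,0,0,0,0,0],
    [1.8,9.3,0,0,0,0,0],
    [2.1,10.7,0,0,0,0,0],
    [2.4,12.1,0,0,0,0,0],
    [2.6,13.5,0,0,0,0,0],
    [2.9,14.8,0,0,0,0,0],
    [3.05,15.5,0,0,0,0,0],
  ],
)

```text
t: 13.07
tcp_pos: [0.6047, 0.0689, 0.3224]
orientation: [3.141, -0.002, 2.695]
ft_force: [-0.6, -0.1, -2.7]
gripper_width: 0.17
finger_force: 68.6
```

Request:
step_arm(
  commands=[
    [0,0,0,0,0,0,0],
    [0,0,0,0,0,0,0],
    [0,0,0,0,0,0,0],
    [0,0,0,0,0,0,0],
    [0,0,0,0,0,0,0],
  ],
)

```text
t: 13.48
tcp_pos: [0.6047, 0.0636, 0.3233]
orientation: [-3.141, 0.0, 2.691]
ft_force: [-0.5, -0.1, -2.4]
gripper_width: 0.168
finger_force: 68.7
```

Run:
```python
from h import *
for n in('wrist','scene','top'):
    d=look(n); rod(d,n,zr=(.16,.295)); bore(d,n)
    if n=='scene': save('s7.png',d,(340,150,480,300),4)
go(.605,.0648,.324)
```

```text
wrist 1586 zmin 0.1855 axis at zmin [0.6056 0.0635] slope [-0.0035 -0.0019] rms 0.00021
wrist up all 397 z 0.1383 fit [0.6053 0.0648] r 0.0149 encl [0.6054 0.0647] 0.0176 px [327. 217.]
wrist up brass 330 z 0.1384 fit [0.6053 0.0648] r 0.0147 encl [0.6051 0.0647] 0.0171 px [327. 217.]
wrist low all 80 z 0.0786 fit [0.6132 0.0611] r 0.0083 encl [0.6153 0.0601] 0.0101 px [327. 219.]
wrist low brass 75 z 0.0786 fit [0.6125 0.0614] r 0.0086 encl [0.6153 0.0601] 0.0101 px [327. 219.]
scene 456 zmin 0.1810 axis at zmin [0.6039 0.0657] slope [-0.0047 -0.0092] rms 0.0009
scene up all 107 z 0.1390 fit [0.6046 0.0646] r 0.0149 encl [0.6052 0.0649] 0.0186 px [410. 248.]
scene up brass 95 z 0.1390 fit [0.6044 0.0641] r 0.0145 encl [0.6045 0.0649] 0.0177 px [410. 249.]
scene low all 72 z 0.0791 fit [0.6052 0.0643] r 0.0146 encl [0.6045 0.0636] 0.0176 px [407. 271.]
scene low brass 64 z 0.0790 fit [0.605 0.064] r 0.0145 encl [0.6044 0.0635] 0.0175 px [407. 271.]
top few 0
t 13.6333 tcp [0.6047 0.0641 0.3233] ori [-3.1414  0.      2.6911] shift [ 0.    0.03 -0.03] turn [-0.01  0.   -0.  ]
```

View pics/s7.png

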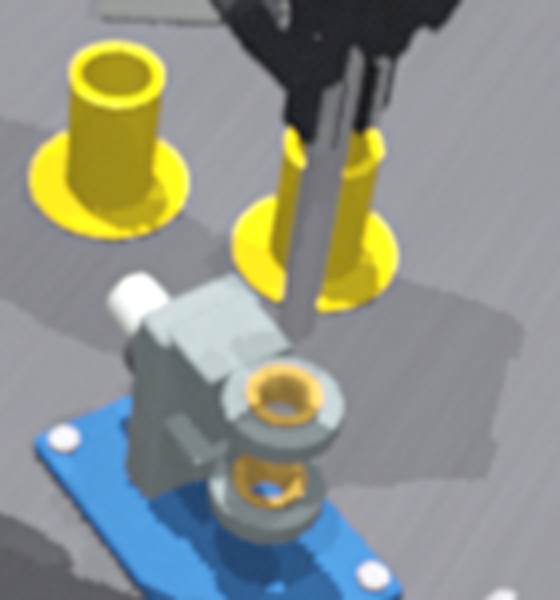

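The crop shows the rod at (300,325), straight above the mouth at (285,392). Wrist and scene agree with the bore to about 1 mm, so I'll lower slowly.

Request:
step_arm(
  commands=[
    [0,0,0.4,0,0,0,0],
    [0,0,0.8,0,0,0,0],
    [0,0,1.2,0,0,0,0],
    [0,0,1.5,0,0,0,0],
    [0,0,1.8,0,0,0,0],
    [0,0,2.1,0,0,0,0],
    [0,0,2.4,0,0,0,0],
    [0,0,2.7,0,0,0,0],
    [0,0,3.0,0,0,0,0],
    [0,0,3.2,0,0,0,0],
    [0,0,3.2,0,0,0,0],
    [0,0,3.2,0,0,0,0],
  ],
)

```text
t: 14.63
tcp_pos: [0.6048, 0.0645, 0.2433]
orientation: [-3.141, -0.0, 2.692]
ft_force: [-0.0, 0.5, -2.5]
gripper_width: 0.171
finger_force: 68.6
```

Run:
```python
from h import *
go(.605,.0648,.184)
o=get_obs();print(o['ft_force'],o['ft_torque'],o['finger_force'])
for n in('wrist','scene'):
    d=look(n); rod(d,n,zr=(.15,.215),clr=.015)
    if n=='scene': rod(d,'gap',zr=(.085,.118),clr=.015)
```

```text
t 14.6333 tcp [0.6048 0.0645 0.2433] ori [-3.1415e+00 -1.0000e-04  2.6918e+00] shift [-0.    0.01  2.37] turn [-0.01 -0.01  0.  ]
[-0.02967791  0.48069255 -2.52617976] [-0.02211142  0.00962015 -0.05047317] 68.63838311168365
wrist 1197 zmin 0.1505 axis at zmin [0.6055 0.0644] slope [-0.0038 -0.0017] rms 0.00021
scene 229 zmin 0.1503 axis at zmin [0.6037 0.0661] slope [ 0.0003 -0.    ] rms 0.00096
gap few 0
```

Contact-free: the foot is inside the upper bushing at about 0.10 m. Continuing down.

Request:
step_arm(
  commands=[
    [0,0,0.3,0,0,0,0],
    [0,0,0.6,0,0,0,0],
    [0,0,0.9,0,0,0,0],
    [0,0,1.2,0,0,0,0],
    [0,0,1.5,0,0,0,0],
    [0,0,1.8,0,0,0,0],
    [0,0,2.1,0,0,0,0],
    [0,0,2.4,0,0,0,0],
    [0,0,2.5,0,0,0,0],
    [0,0,2.5,0,0,0,0],
    [0,0,2.5,0,0,0,0],
    [0,0,2.5,0,0,0,0],
  ],
)

```text
t: 15.73
tcp_pos: [0.6049, 0.0646, 0.1812]
orientation: [3.141, 0.0, 2.692]
ft_force: [0.2, -0.9, -2.7]
gripper_width: 0.17
finger_force: 68.6
```

Run:
```python
from h import *
go(.605,.0648,.181)
o=get_obs();print(o['ft_force'],o['ft_torque'],o['finger_force'],abs(o['joint_vel']).max())
d=look('scene');P=cloud(d);save('s8.png',d,(340,130,480,320),3)
rod(d,'gap',zr=(.085,.118),clr=.012)
for n in ('scene','wrist','top'):
    d=look(n);P=cloud(d);hsv=cv2.cvtColor(d['img'],cv2.COLOR_RGB2HSV).astype(int)
    p=P[((hsv[...,0]<5)|(hsv[...,0]>174))&(hsv[...,1]>150)&(hsv[...,2]>50)&(np.hypot(P[...,0]-.53,P[...,1]-.276)<.05)]
    if len(p): q=p[p[:,2]>p[:,2].max()-.008];print(n,'dummy',p[:,2].max(),q.mean(0))
```

```text
t 15.7333 tcp [0.6049 0.0646 0.1812] ori [3.1413e+00 5.0000e-04 2.6918e+00] shift [0.   0.01 0.01] turn [0.01 0.03 0.  ]
[ 0.19740628 -0.91460373 -2.6651631 ] [-0.01193676 -0.02148239  0.01950711] 68.63449327996932 0.0014870307923634002
gap 34 zmin 0.0857 axis at zmin [0.6045 0.066 ] slope [-0.0661 -0.0405] rms 0.001
top dummy 0.15926937048098755 [0.52700526 0.27605035 0.15405337]
```

View pics/s8.png

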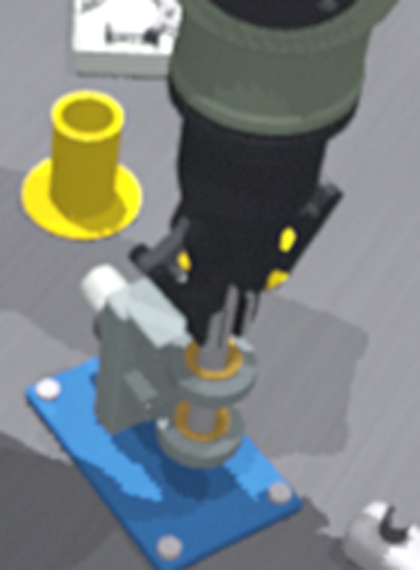

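The picture shows the rod running through the upper bushing (215,355) and into the lower one (203,420). The computed foot height is about 0.037 m, force on the arm is only the pin's weight, and the dummy is still in the cup. Handing in.

```bash
python3 -c "
from workcell import ticket
print(ticket.sign_off())"
```

```text
the job is handed in; nothing more can be done
None
```

I handed the job in at about 16 s of the 64 s allowed; sign-off returned no verdict. The dummy pin stands head up in the farthest cup. The kingpin is held through both bushings, foot about 37 mm above the bench by calculation. The brass pin was still in place when last checked, after the kingpin was lifted out.

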